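# Unlock and close the drying rack's drawer

## Task

The drawer of pots on the drying rack is locked out at full extension. Press down the release lever on its flank to free the slide and slide the drawer gently, fully home with its pots standing upright; then swing the raised retaining bar down until it hangs straight down in front of the closed drawer, and let go. Do not shift the bowl or the jar that stand in front of the rack.

Things in the scene. Friction and masses are not known exactly. Their poses are not given: they have to be found in the camera images.
- rack: Open steel and wood drying rack, fixed, 200 mm deep, 448 wide, 222 high. Origin on the table under the middle of its front; x points into the rack (the way the drawer closes), y to the left as seen from in front (facing along x), z up. 24 mm square posts at x = 12 and 188, y = -212 and 212 mm.
- deck_lip (a point): Middle of the front lower edge of the rack's wooden deck, 210 mm above the table, 40 mm in front of the rack's origin. Over its full width the deck overhangs the lever's pad and the closed drawer's front: from straight above a gripper's body would strike it. Come in leaning, fingers pointing down and forward along the rack's x (35 to 40 degrees from vertical at the lever).
- drawer (a joint): How far the drawer is out, in m: 0 fully home, 0.126 at the outer stop; it moves along the rack's -x as this grows. Locked, it cannot go below about 0.120: a tooth at the lever's free end, right of the pad, meets a fixed 15 mm keeper block on the post. With the lever held down the tooth passes under it; below 0.097 it is past and the lever may be let go. Drag about 2 N; it stays where left.
- drawer_front (a point): Middle of the outer face of the drawer's wooden front panel (360 mm wide, edges 33 and 95 mm above the table), 20 mm in front of the rack's origin when home; moves with the drawer, axes as the rack's. Flat: can be pushed with closed fingers. Behind it is a tray 240 mm wide, floor 41 and rims 85 mm above the table.
- lever_pad (a point): Middle of the top of the release lever's black thumb pad (44 mm along the slide, 34 wide), 95 mm above the table. The lever, 120 mm long, lies along the drawer's right flank (rack y = -152 mm), hinged 82 mm nearer the drawer's front. A rib across the pad's far end, 21 mm beyond this point, is 12 mm higher than the pad: a finger holding the pad down can push on it and take the drawer along.
- lever (a joint): Angle of the release lever in rad: 0 released, 0.17 at its bottom stop, about 14 mm down at the pad; a spring returns it. The pad takes about 3 N at first, 9 N at the stop. How deep it must go to free the tooth differs from start to start and cannot be seen (roughly half to four fifths of its travel); pushing inwards before that only jams it.
- bar (a joint): Angle of the retaining bar in rad: 0 hanging straight down in front of the closed drawer's panel (its stop), 1.57 sticking straight out from the deck, level (along rack -x, over the open drawer). It stays where it is left (friction about 0.14 N m, so 1 to 2 N at its end). It does not touch the drawer.
- bar_hinge (a point): Level axis of the retaining bar, along the rack's y, fixed at the deck's front edge: rack x = -49, y = 75 mm, 214 mm above the table. Axes as the rack's.
- bar_end (a point): Point in the middle of the flat steel retaining bar, 130 mm from its axis. The bar is 150 mm long, 32 mm wide, 10 mm thick; hanging down it ends 64 mm above the table, its back 24 mm in front of the closed drawer's front panel.
- pot_a: Unglazed pot standing loose in the drawer, left, 72 mm across, 88 mm high; origin at the centre of its foot.
- pot_b: Unglazed lidded pot standing loose in the drawer, about the middle, 76 mm across, 82 mm high; origin at the centre of its foot.
- bowl: Unglazed bowl on the table in front of the rack, 100 mm across, 55 mm high; origin at the centre of its foot.
- jar: Unglazed lidded jar on the table in front of the rack, 100 mm across, 98 mm high; origin at the centre of its foot.
There are look-alikes about, which are no part of the job. What is shaped like the pot_a but turquoise is not meant.

How it is judged:
On the way, in this order (a step that is already met when the one before it is completed fails the run):
1. the drawer is freed: its catch is past the keeper (value of joint drawer below 0.1 m), for 0.1 s.
2. the drawer is fully home, the bar not yet swung down (value of joint drawer below 0.006 m and value of joint bar above 0.3 rad), for 0.2 s.
3. the bar hangs straight down in front of the drawer (value of joint bar below 0.1 rad), for 0.2 s.
At the end, for the whole second after the job is handed in: The drawer is within 6 mm of fully home, the release lever has sprung back up, the retaining bar is within 0.1 rad of hanging straight down, and both pots stand upright (within 0.2 rad) and still on the drawer's floor (value of joint drawer below 0.006 m and value of joint bar below 0.1 rad and value of joint lever below 0.02 rad and angle between each of pot_a, pot_b's own z axis and vertical below 0.2 rad and linear speed of each of pot_a, pot_b below 0.02 m/s and height (world z) of each of pot_a, pot_b below 0.06 m); the robot touches nothing.
It fails at once if the rack, drawer, lever or bar is pushed with more than 50 N (contact force between the arm and rack above 50 N).
It fails at once if a pot in the drawer tips over (angle between any of pot_a, pot_b's own z axis and vertical above 0.5 rad).
It fails at once if the bowl or the jar in front of the rack is shifted by more than 30 mm (distance of any of bowl, jar from where it was at the start of the episode above 0.03 m).
It also fails if it takes over 59 s, if anything falls off the work surface, if the arm or the gripper's body presses on something with over 40 N, if the wrist force passes 120 N, or if a joint passes its speed limit or range.

## Robot

A 6-joint arm with a two-finger parallel gripper is mounted at the origin on the work surface. World frame = base frame: x ahead of the robot, y to its left, z up, the work surface at z = 0. Lengths are in m, angles in rad, forces in N, time in s.
With the tool pointing down it reaches from about 0.375 to 0.975 m from the base axis. Payload 3.8 kg.
Tool frame: the origin (TCP) lies midway between the tips of the shut fingers; the grasp point (between the pads) lies 19 mm behind it; z points along the fingers, y is the line along which they close (so a half turn about z gives the same grasp; the last joint's range is limited). The gripper opens to 85 mm and grips with 20 to 120 N. Pads are 22 mm wide; open, the fingers measure 114 mm over their backs; the gripper's body (76 mm by 85 mm) begins 54 mm behind the grasp point. The pads swing forward as they close: fully open they stand 13 mm farther back than shut.
Start: joints at [1.067, 0.264, 1.604, -0, 1.274, -0.037], TCP at [0.304, 0.603, 0.231] pointing down, gripper open.
Joint ranges: [-2.63, 2.63], [-0.94, 2.18], [0.31, 2.57], [-1.31, 4.45], [0, 2.66], [-2.55, 2.55]. Speed limits (rad/s): [2.57, 2.57, 3.14, 3.14, 3.14, 3.14].

## Interface

Orientations are given as a rotation vector (axis times angle).
In Python, from workcell import read_state, vision, ticket gives the robot as it stands. The module is installed in compiled form; this text tells all that it offers.
- The arm moves only by the tool jog_arm, never from a script. Its arguments are lists of equal length, an entry for each row: "turn": the turn, a rotation vector about the tool's x, y, z in rad, a list of three; "delta_pos": the shift along the tool's x, y, z in m, a list of three; "gripper": the finger opening in m, from 0 to 0.0854. In form: {"turn": [[rx, ry, rz], ...], "delta_pos": [[dx, dy, dz], ...], "gripper": [gripper, ...]}. A call has 1 to 20 rows; each row shifts and turns the commanded pose from where the row before left it, along the tool's axes as they then stand; what a row does not reach is not made up. A row lasts 1/12 s, in which the tool goes at most 41.7 mm and 7.16 degrees, less where a joint would pass 70% of its speed; a pose out of reach is approached as far as the arm can. A call with a gripper value outside its range is refused whole. The fingers move at their own pace and stop on an object; "grip_force" is the grip in N (left out, the last holds). Time passes only in rows, so rows that do not move let the fingers close. It gives the time, the measured TCP pose, the force, the opening and the grip force at its end, in the units of the state.
- read_state(): the state, without advancing time (a new reading comes with each control period).
- vision.read_camera(name): name is "scene" or "top" or "wrist"; returns the picture (400x640x3 uint8, red, green, blue); there is no depth.
- vision.calibration(name): a dict with "vfov" (degrees; the focal length in pixels is half the picture's height over the tangent of half this angle, whatever the lens; pixels are square), "cx", "cy" (the principal point, pixels), "R" (3x3) and "t" (3): a world point X has camera coordinates R X + t; the wrist camera has in their place "mount" (4x4, takes a point from camera to tool coordinates, whose origin is the TCP and whose axes are the flange's). Camera axes: x right, y down, z forward; pixel columns grow to the right and rows downward; lengths in m; the calibration is good to about 2 mm. The wrist camera is an equidistant fisheye: a pixel r from the principal point sees the ray r / f radians off the axis. A picture is of the moment at which its call begins: read the wrist's pose just before it. calibration takes no time and is no camera call.
- ticket.finish_job(): hands the job in; it is judged then, once.
The state is a dict: "time": time; "q": joint angles; "joint_vel": joint speeds; "joint_torque": joint torques, N m; "tool_pos": TCP position; "tcp_rot": TCP orientation; "wrist_force": force on the tool from outside, world axes, zero at the start; "torque": the same for the moment, N m; "width": opening from 0.0 (shut) to 1.0 (fully open); "grip_force": force on a finger pad.
Only numpy, scipy, OpenCV 4.12 (cv2) and the standard library are available. Lean on these libraries where they do the work, as an engineer would, in place of code of your own. Each camera call takes 0.05 s, during which the arm holds its last target. There are 200 camera calls.

## Working session

There is one attempt and no reset: what is moved stays moved. The work goes in short steps, Python scripts to look and compute and a tool call to move; the robot and the scene stay as the last step left them, time stands still between calls to the robot, and variables do not carry over. Pictures are saved under pics/ and viewed, at most 10 in all, crops included, and the job is handed in when it is done.

Besides the shell and the picture viewer there is one more tool, called after "Call:" as name(argument=value, ...), one argument or row to a line, values as JSON. jog_arm: Moves the arm, as the interface text tells. Its arguments: {"type":"object","properties":{"turn":{"type":"array","items":{"type":"array","items":{"type":"number"}}},"delta_pos":{"type":"array","items":{"type":"array","items":{"type":"number"}}},"gripper":{"type":"array","items":{"type":"number"}},"grip_force":{"type":"number"}},"required":["turn","delta_pos","gripper"]}

```bash
mkdir -p pics
cat > h.py <<'E'
import numpy as np,cv2
from workcell import read_state,vision
def snap(n,f):
    s=read_state(); im=vision.read_camera(n); cv2.imwrite('pics/'+f,im[:,:,::-1]); return s,im
E
python3 - <<'E'
from h import *
for n in('scene','top'):
    snap(n,n+'0.png'); print(n,vision.calibration(n))
print(vision.calibration('wrist')); print(read_state())
E
```

```text
scene {'vfov': 46.67636554277088, 'cx': 319.11879073534925, 'cy': 194.03950692818543, 'R': array([[-0.81630786,  0.5772374 , -0.02093933],
       [ 0.39342855,  0.529099  , -0.75184322],
       [-0.42291305, -0.62197366, -0.65900935]]), 't': array([ 0.52701058, -0.09742348,  1.36222149])}
top {'vfov': 46.54775448628032, 'cx': 318.15777933282465, 'cy': 200.4442865092794, 'R': array([[ 0.02872354, -0.99957213,  0.0055233 ],
       [-0.99745487, -0.02902257, -0.06512666],
       [ 0.0652591 , -0.00363857, -0.99786172]]), 't': array([-0.09490208,  0.63019377,  1.33320818])}
{'vfov': 65.70646984690485, 'cx': 317.50258929990395, 'cy': 202.1646728962594, 'mount': array([[-1.23965877e-04, -9.62020494e-01, -2.72977204e-01,
         7.08914729e-02],
       [ 9.99999863e-01, -2.58012274e-04,  4.55156082e-04,
        -4.47066136e-04],
       [-5.08300948e-04, -2.72977110e-01,  9.62020394e-01,
        -1.42583174e-01],
       [ 0.00000000e+00,  0.00000000e+00,  0.00000000e+00,
         1.00000000e+00]])}
{'time': 0.1, 'q': array([ 1.06709244e+00,  2.64699335e-01,  1.60528817e+00, -1.94633054e-05,
        1.27370649e+00, -3.68927531e-02]), 'joint_vel': array([ 2.23115242e-05,  4.05947098e-04, -2.07852492e-03, -4.51584281e-04,
        3.16923677e-04,  8.87084102e-04]), 'joint_torque': array([ 7.03070546e-04, -5.16704428e+01, -3.68590879e+01, -1.61937278e-04,
        6.14910692e-03,  9.92089576e-05]), 'tool_pos': array([0.30344838, 0.60217588, 0.23004463]), 'tcp_rot': array([-0.72649076, -3.05587841,  0.00318819]), 'wrist_force': array([-0.26941084,  0.41422014, -0.98289016]), 'torque': array([-0.00959389, -0.04879182, -0.02534255]), 'grip_force': 0.0, 'width': 1.0013324005834612}
```

View pics/scene0.png

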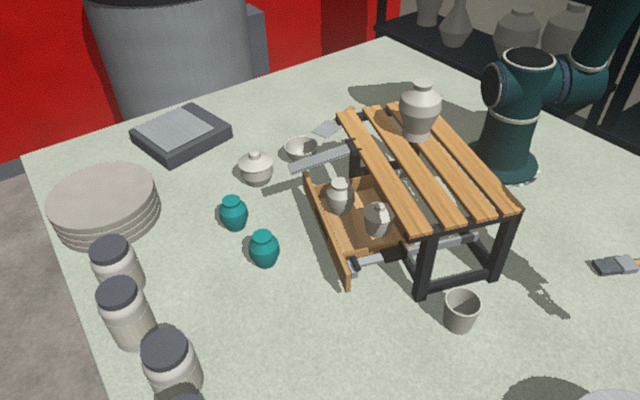

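View pics/top0.png

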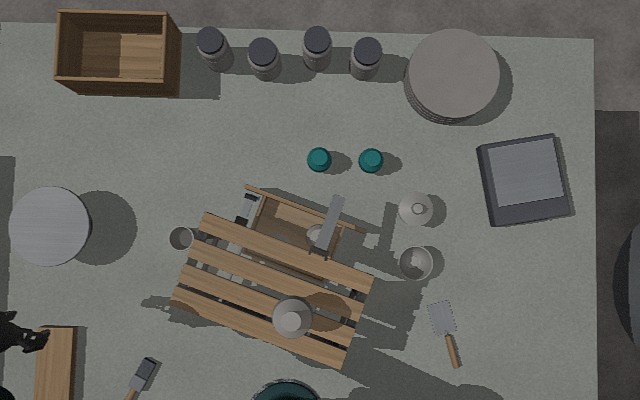

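The top view shows the rack front facing away from the robot. The deck front edge runs from (205,212) to (374,280), the lever pad is near (248,207), the bar is near (330,220), and the bowl and jar are near (416,262) and (416,208). The two pots shaped like pot_a at (319,160) and (371,160) are turquoise, so they're look-alikes and I'll leave them alone.

Run:
```python
import cv2
a=cv2.imread('pics/top0.png')[170:370,165:400]
cv2.imwrite('pics/c1.png',cv2.resize(a,None,fx=3,fy=3,interpolation=cv2.INTER_CUBIC))
a=cv2.imread('pics/scene0.png')[80:310,280:540]
cv2.imwrite('pics/c2.png',cv2.resize(a,None,fx=2.6,fy=2.6,interpolation=cv2.INTER_CUBIC))
```

```text
(no output)
```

View pics/c1.png

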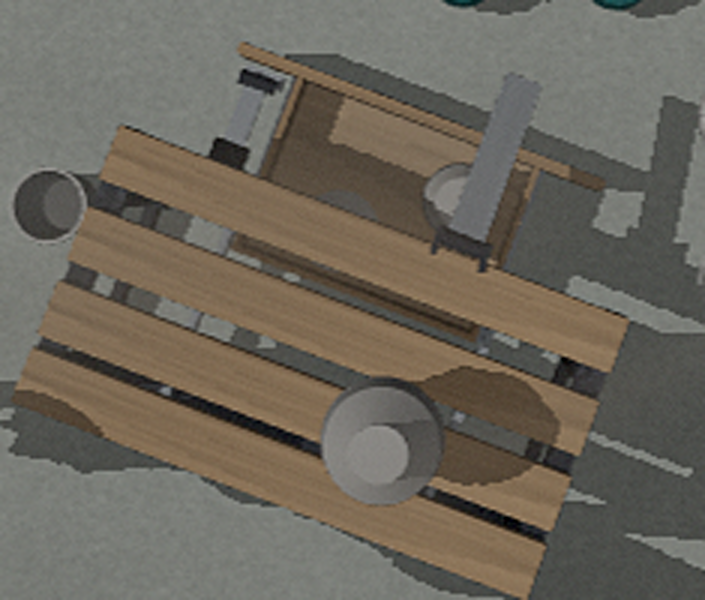

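View pics/c2.png

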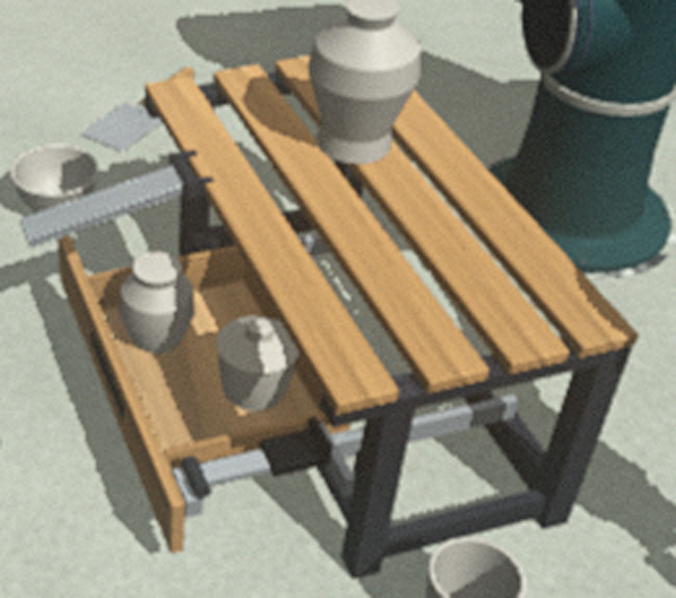

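```bash
cat >> h.py <<'E'
from scipy.optimize import least_squares
def proj(n,X):
    c=vision.calibration(n); f=200/np.tan(np.radians(c['vfov']/2)); p=np.atleast_2d(X)@c['R'].T+c['t']
    return f*p[:,:2]/p[:,2:]+[c['cx'],c['cy']]
def rk(P,X):
    c,s=np.cos(P[2]),np.sin(P[2]); X=np.atleast_2d(X)
    return np.c_[P[0]+c*X[:,0]-s*X[:,1],P[1]+s*X[:,0]+c*X[:,1],X[:,2]]
E
python3 - <<'E'
from h import *
def res(v):
    P=v[:3];d=v[3];b=v[4]
    r=[]
    F=[[-.04,-.224,.222],[-.04,.224,.222],[-.02-d,-.18,.095],[-.02-d,.18,.095],
       [-.049-.150*np.sin(b),.059,.214-.15*np.cos(b)],[-.049-.150*np.sin(b),.091,.214-.15*np.cos(b)]]
    W=rk(P,F)
    r.append(proj('top',W)-[[205,212],[374.7,276],[245,185],[366,231],[334,195],[344.7,198.5]])
    r.append(proj('scene',W[[0,1,3]])-[[407.7,236.9],[336.9,113.8],[305,170.4]])
    return np.vstack(r).ravel()
s=least_squares(res,[.6,-.05,np.pi-.3,.126,1.6],loss='soft_l1');print(s.x.round(4));print(res(s.x).reshape(-1,2).round(1))
P=s.x[:3];d=s.x[3]
for n,X in dict(pad=[-.02-d+.018+.082,-.152,.095],front=[-.02-d,0,.064],lip=[-.04,0,.21],hinge=[-.049,.075,.214]).items():
    W=rk(P,X); print(n,W.round(3),proj('top',W).round(0),proj('scene',W).round(0))
# posts
for z in(.0,.2): print(proj('scene',rk(P,[[0,-.224,z]])).round())
E
```

```text
[0.474  0.0067 2.7993 0.1191 1.3621]
[[-0.5 -1.7]
 [-0.9  0.5]
 [-1.1 -0.4]
 [-0.1  1.1]
 [-0.6 -0.5]
 [ 0.3  0.5]
 [ 0.3 -1.7]
 [-1.8 -2.3]
 [-1.6 -1.7]]
pad [[0.562 0.137 0.095]] [[240. 222.]] [[388. 253.]]
front [[ 0.605 -0.04   0.064]] [[305. 209.]] [[323. 224.]]
lip [[ 0.512 -0.007  0.21 ]] [[289. 243.]] [[365. 168.]]
hinge [[ 0.495 -0.08   0.214]] [[319. 251.]] [[351. 148.]]
[[414. 303.]]
[[427. 239.]]
```

```bash
cat >> h.py <<'E'
from scipy.spatial.transform import Rotation as Ro
P=np.array([.474,.0067,2.7993])
def back(n,uv,z):
    c=vision.calibration(n); f=200/np.tan(np.radians(c['vfov']/2))
    d=c['R'].T@np.r_[(np.array(uv)-[c['cx'],c['cy']])/f,1]; o=-c['R'].T@c['t']; return o+d*(z-o[2])/d[2]
def rack(W):
    c,s=np.cos(P[2]),np.sin(P[2]); W=np.array(W); a=W[:2]-P[:2]; return np.array([c*a[0]+s*a[1],-s*a[0]+c*a[1],W[2]])
def Rt(lean):  # tool x ~ rack x, leaning fingers forward along rack x
    return Ro.from_euler('z',P[2])*Ro.from_matrix(np.array([[1,0,0],[0,-1,0],[0,0,-1.]]))*Ro.from_euler('y',lean)
def go(X,lean):  # rack-frame target -> shift in present tool axes, turn in tool axes
    s=read_state(); R=Ro.from_rotvec(s['tcp_rot']); W=rk(P,X)[0]
    print('shift now-axes',R.inv().apply(W-s['tool_pos']).round(4),'world',(W-s['tool_pos']).round(3),'turn',(R.inv()*Rt(lean)).as_rotvec().round(3),'after-axes',Rt(lean).inv().apply(W-s['tool_pos']).round(4))
def st():
    s=read_state(); print('t',round(s['time'],2),'rack tcp',rack(s['tool_pos']).round(4),'F',s['wrist_force'].round(1),'q',s['q'].round(2),'turnerr',end=' ')
E
python3 - <<'E'
from h import *
for n,uv,z in[('bowl',(416,262),.05),('jar',(416,208),.09),('vase',(292,318),.35),('cup',(181,238),.07),('t1',(319,160),.08)]:
    W=back('top',uv,z); print(n,W.round(3),rack(W).round(3))
print('vase scene',proj('scene',[[.42,.0,.222],[.42,0,.35]]), 'vasebase',rack(back('scene',(417,133),.222)).round(3),back('scene',(417,133),.222).round(3))
for uv in[(270,425),(330,430),(270,470),(300,447),(330,460)]: print(uv,rack(back('scene',(280+uv[0]/2.6,80+uv[1]/2.6),.095)).round(3))
for uv in[(210,150),(218,137),(250,145),(229,152),(243,168)]: print(uv,rack(back('top',(165+uv[0]/3,170+uv[1]/3),.095)).round(3))
st(); R=Ro.from_rotvec(read_state()['tcp_rot'])
s=read_state(); print(R.inv().apply(np.array([.68,.25,.30])-s['tool_pos'])); go([-.16,-.152,.25],.65)
E
```

```text
bowl [ 0.464 -0.358  0.05 ] [-0.113  0.347  0.05 ]
jar [ 0.615 -0.347  0.09 ] [-0.252  0.286  0.09 ]
vase [ 0.354 -0.026  0.35 ] [0.102 0.071 0.35 ]
cup [0.514 0.303 0.07 ] [ 0.062 -0.292  0.07 ]
t1 [ 0.742 -0.076  0.08 ] [-0.28  -0.013  0.08 ]
vase scene [[399.26158692 149.79994817]
 [405.0458782   99.12472805]] vasebase [0.114 0.074 0.222] [ 0.341 -0.025  0.222]
(270, 425) [-0.037 -0.124  0.095]
(330, 430) [ 0.008 -0.143  0.095]
(270, 470) [-0.055 -0.169  0.095]
(300, 447) [-0.023 -0.153  0.095]
(330, 460) [-0.005 -0.173  0.095]
(210, 150) [-0.04  -0.166  0.095]
(218, 137) [-0.054 -0.164  0.095]
(250, 145) [-0.057 -0.134  0.095]
(229, 152) [-0.045 -0.15   0.095]
(243, 168) [-0.036 -0.132  0.095]
t 0.1 rack tcp [ 0.3605 -0.5037  0.23  ] F [-0.3  0.4 -1. ] q [ 1.07  0.26  1.61 -0.    1.27 -0.04] turnerr [-0.4947522  -0.14518171 -0.0696797 ]
shift now-axes [-0.5602 -0.2844 -0.0194] world [ 0.372 -0.506  0.02 ] turn [ 0.038  0.649 -0.121] after-axes [-0.4023 -0.3517 -0.3309]
```

Call:
jog_arm(
  turn=[
    [0,0,0],
    [0,0,0],
    [0,0,0],
    [0,0,0],
    [0,0,0],
    [0,0,0],
    [0,0,0],
    [0,0,0],
    [0,0,0],
    [0,0,0],
    [0,0,0],
    [0,0,0],
    [0,0,0],
    [0,0,0],
    [0,0,-0.12],
    [0,0.11,0],
    [0,0.11,0],
    [0,0.11,0],
    [0,0.11,0],
    [0,0.11,0],
  ],
  delta_pos=[
    [-0.0353,-0.0104,-0.005],
    [-0.0353,-0.0104,-0.005],
    [-0.0353,-0.0104,-0.005],
    [-0.0353,-0.0104,-0.005],
    [-0.0353,-0.0104,-0.005],
    [-0.0353,-0.0104,-0.005],
    [-0.0353,-0.0104,-0.005],
    [-0.0353,-0.0104,-0.005],
    [-0.0353,-0.0104,-0.005],
    [-0.0353,-0.0104,-0.005],
    [-0.0353,-0.0104,-0.005],
    [-0.0353,-0.0104,-0.005],
    [-0.0353,-0.0104,-0.005],
    [-0.0353,-0.0104,-0.005],
    [0,0,0],
    [0,0,0],
    [0,0,0],
    [0,0,0],
    [0,0,0],
    [0,0,0],
  ],
  gripper=[0,0,0,0,0,0,0,0,0,0,0,0,0,0,0,0,0,0,0,0],
)

```text
time: 1.77
tool_pos: [0.6799, 0.25, 0.3019]
tcp_rot: [-0.447, -2.554, -0.128]
wrist_force: [0.9, 0.7, -0.6]
width: -0.003
grip_force: 0.0
```

Run:
```python
from h import *
st(); go([-.12,-.152,.20],.68)
```

```text
t 1.77 rack tcp [-0.1123 -0.2983  0.3019] F [ 0.9  0.7 -0.6] q [ 0.19  0.65  1.03  0.29  1.94 -1.  ] turnerr shift now-axes [-0.0607 -0.1464  0.0821] world [-0.042 -0.14  -0.102] turn [ 0.003  0.126 -0.003] after-axes [-0.0701 -0.1463  0.0744]
```

Call:
jog_arm(
  turn=[
    [0,0.12,0],
    [0,0,0],
    [0,0,0],
    [0,0,0],
    [0,0,0],
    [0,0,0],
    [0,0,0],
  ],
  delta_pos=[
    [0,0,0],
    [-0.014,-0.0293,0.0149],
    [-0.014,-0.0293,0.0149],
    [-0.014,-0.0293,0.0149],
    [-0.014,-0.0293,0.0149],
    [-0.014,-0.0293,0.0149],
    [0,0,0],
  ],
  gripper=[0,0,0,0,0,0,0],
)

```text
time: 2.35
tool_pos: [0.6345, 0.1039, 0.1934]
tcp_rot: [-0.434, -2.43, -0.143]
wrist_force: [-0.3, 0.4, -0.7]
width: -0.002
grip_force: 0.0
```

```bash
cat >> h.py <<'E'
def wback(s,uv,z):
    c=vision.calibration('wrist'); f=200/np.tan(np.radians(c['vfov']/2)); a=np.array(uv)-[c['cx'],c['cy']]; r=np.hypot(*a); th=r/f
    d=np.r_[np.sin(th)*a/max(r,1e-9),np.cos(th)]; R=Ro.from_rotvec(s['tcp_rot']).as_matrix(); M=c['mount']
    d=R@M[:3,:3]@d; o=R@M[:3,3]+s['tool_pos']; return o+d*(z-o[2])/d[2]
E
python3 - <<'E'
from h import *
s,im=snap('wrist','w1.png'); st(); print(s['tool_pos'],s['tcp_rot'])
E
```

```text
t 2.4 rack tcp [-0.1187 -0.1484  0.1956] F [-0.   1.2  0.9] q [ 0.01  0.65  1.27  0.23  1.86 -1.22] turnerr [0.63454025 0.1039454  0.19344327] [-0.43399781 -2.4304134  -0.14334245]
```

View pics/w1.png

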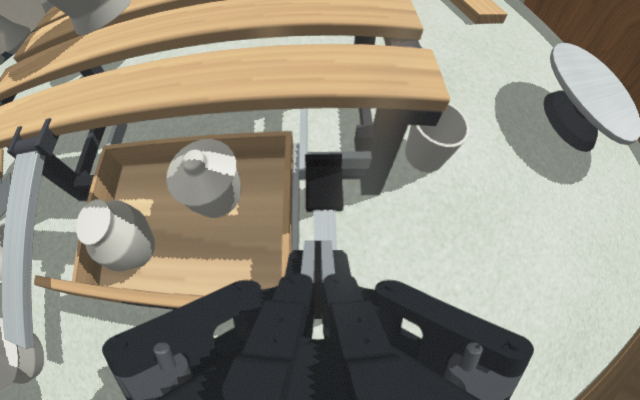

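The wrist view shows the pad squarely ahead. Its near corners are around (306,209) and (343,210), its far end is near row 153, the panel is behind the fingers, and both pots are upright.

Run:
```python
from h import *
s=dict(tool_pos=np.array([0.63454025,0.1039454,0.19344327]),tcp_rot=np.array([-0.43399781,-2.4304134,-0.14334245]))
for uv,z in[((306,209),.095),((343,210),.095),((307,182),.095),((342,182),.095),((307,165),.095),((325,154),.107),((449,105),.21),((0,145),.21)]: print(uv,rack(wback(s,uv,z)).round(4))
st();go([-.07,-.152,.125],.68);go([-.04,-.152,.095],.68)
```

```text
(306, 209) [-0.0514 -0.1351  0.095 ]
(343, 210) [-0.0528 -0.1677  0.095 ]
(307, 182) [-0.0249 -0.1359  0.095 ]
(342, 182) [-0.0252 -0.1679  0.095 ]
(307, 165) [-0.0069 -0.1358  0.095 ]
(325, 154) [-0.0024 -0.1526  0.107 ]
(449, 105) [-0.0288 -0.2284  0.21  ]
(0, 145) [-0.033   0.1476  0.21  ]
t 2.4 rack tcp [-0.1187 -0.1484  0.1956] F [-0.   1.2  0.9] q [ 0.01  0.65  1.27  0.23  1.86 -1.22] turnerr shift now-axes [-0.0062  0.0035  0.0855] world [-0.045  0.02  -0.071] turn [ 0.002  0.003 -0.009] after-axes [-0.0065  0.0036  0.0855]
shift now-axes [-0.0016  0.0034  0.1277] world [-0.073  0.03  -0.101] turn [ 0.002  0.003 -0.009] after-axes [-0.002   0.0036  0.1277]
```

Run:
```python
import cv2
a=cv2.imread('pics/w1.png')[130:230,270:400]
cv2.imwrite('pics/c3.png',cv2.resize(a,None,fx=5,fy=5,interpolation=cv2.INTER_CUBIC))
```

```text
(no output)
```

View pics/c3.png

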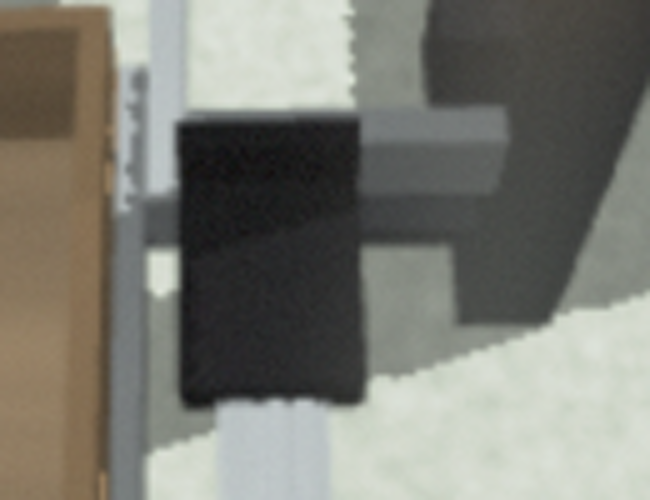

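Run:
```python
from h import *
go([-.075,-.152,.155],.82); go([-.0275,-.152,.107],.82)
```

```text
shift now-axes [0.0087 0.0034 0.059 ] world [-0.04   0.018 -0.041] turn [ 0.003  0.143 -0.009] after-axes [0.0002 0.0036 0.0597]
shift now-axes [0.0157 0.0032 0.1262] world [-0.085  0.034 -0.089] turn [ 0.003  0.143 -0.009] after-axes [-0.0025  0.0036  0.1271]
```

Call:
jog_arm(
  turn=[
    [0,0.07,0],
    [0,0.07,-0.009],
    [0,0,0],
    [0,0,0],
    [0,0,0],
    [0,0,0],
    [0,0,0],
    [0,0,0],
    [0,0,0],
  ],
  delta_pos=[
    [0,0,0],
    [0,0.0036,0],
    [0,0,0.03],
    [0,0,0.03],
    [0,0,0.025],
    [-0.0025,0,0.02],
    [0,0,0.02],
    [0,0,0.002],
    [0,0,0],
  ],
  gripper=[0,0,0,0,0,0,0,0,0],
)

```text
time: 3.15
tool_pos: [0.5535, 0.1447, 0.1098]
tcp_rot: [-0.391, -2.304, -0.176]
wrist_force: [0.2, 0.7, 0.6]
width: -0.003
grip_force: 0.0
```

Run:
```python
from h import *
st(); go([-.0245,-.152,.09],.82); print(Rt(.82).inv().apply(Ro.from_euler('z',P[2]).apply([[1,0,0],[0,0,-1]])).round(3))
s,im=snap('wrist','w2.png')
cv2.imwrite('pics/w2c.png',cv2.resize(im[100:300,200:440,::-1],None,fx=2.5,fy=2.5))
```

```text
t 3.15 rack tcp [-0.0285 -0.1567  0.1098] F [0.2 0.7 0.6] q [ 0.04  0.67  1.47  0.28  1.77 -1.25] turnerr shift now-axes [-0.0116 -0.0048  0.0165] world [-0.005 -0.003 -0.02 ] turn [0.002 0.008 0.006] after-axes [-0.0117 -0.0047  0.0164]
[[ 0.682 -0.     0.731]
 [-0.731  0.     0.682]]
```

View pics/w2c.png

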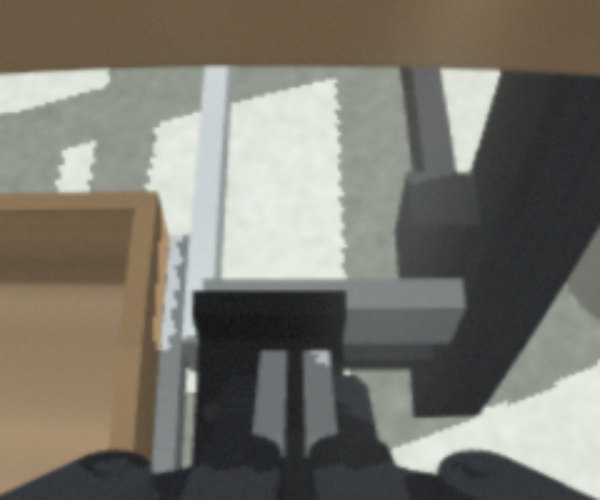

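Call:
jog_arm(
  turn=[
    [0,0,0],
    [0,0,0],
    [0,0,0],
    [0,0,0],
    [0,0,0],
  ],
  delta_pos=[
    [-0.002,-0.005,-0.0022],
    [-0.003,0,0.0027],
    [-0.003,0,0.0027],
    [-0.002,0,0.0018],
    [0,0,0],
  ],
  gripper=[0,0,0,0,0],
)

```text
time: 3.62
tool_pos: [0.5562, 0.1377, 0.0993]
tcp_rot: [-0.394, -2.305, -0.178]
wrist_force: [1.9, -0.9, 3.4]
width: -0.001
grip_force: 1.7
```

Run:
```python
from h import *
st()
```

```text
t 3.62 rack tcp [-0.0335 -0.151   0.0993] F [ 1.9 -0.9  3.4] q [ 0.03  0.68  1.47  0.28  1.76 -1.26] turnerr
```

Call:
jog_arm(
  turn=[
    [0,0,0],
    [0,0,0],
    [0,0,0],
    [0,0,0],
    [0,0,0],
    [0,0,0],
  ],
  delta_pos=[
    [-0.0015,0,0.0014],
    [-0.0015,0,0.0014],
    [-0.0015,0,0.0014],
    [-0.0015,0,0.0014],
    [-0.0015,0,0.0014],
    [0,0,0],
  ],
  gripper=[0,0,0,0,0,0],
)

```text
time: 4.12
tool_pos: [0.5559, 0.1379, 0.0903]
tcp_rot: [-0.392, -2.305, -0.177]
wrist_force: [1.2, -2.5, 8.8]
width: -0.0
grip_force: 4.2
```

Call:
jog_arm(
  turn=[
    [0,0,0],
    [0,0,0],
    [0,0,0],
  ],
  delta_pos=[
    [-0.0015,0,0.0014],
    [-0.001,0,0.0009],
    [0,0,0],
  ],
  gripper=[0,0,0],
)

```text
time: 4.37
tool_pos: [0.5558, 0.1379, 0.0887]
tcp_rot: [-0.391, -2.303, -0.178]
wrist_force: [-0.6, -1.1, 12.7]
width: -0.001
grip_force: 6.3
```

Call:
jog_arm(
  turn=[
    [0,0,0],
    [0,0,0],
    [0,0,0],
    [0,0,0],
    [0,0,0],
    [0,0,0],
  ],
  delta_pos=[
    [0.0014,0,0.0015],
    [0.0014,0,0.0015],
    [0.0014,0,0.0015],
    [0.0014,0,0.0015],
    [0.0014,0,0.0015],
    [0,0,0],
  ],
  gripper=[0,0,0,0,0,0],
)

```text
time: 4.87
tool_pos: [0.5462, 0.1413, 0.0887]
tcp_rot: [-0.392, -2.304, -0.178]
wrist_force: [-0.1, -2.7, 13.6]
width: -0.001
grip_force: 6.5
```

Run:
```python
from h import *
st();s=read_state();print(Ro.from_euler('z',-P[2]).apply(s['wrist_force']).round(1))
```

```text
t 4.87 rack tcp [-0.0228 -0.151   0.0887] F [-0.1 -2.7 13.6] q [ 0.04  0.68  1.5   0.28  1.73 -1.26] turnerr [-0.8  2.6 13.6]
```

Call:
jog_arm(
  turn=[
    [0,0,0],
    [0,0,0],
    [0,0,0],
    [0,0,0],
    [0,0,0],
    [0,0,0],
  ],
  delta_pos=[
    [0.0014,0,0.0015],
    [0.0014,0,0.0015],
    [0.0014,0,0.0015],
    [0.0014,0,0.0015],
    [0.0014,0,0.0015],
    [0,0,0],
  ],
  gripper=[0,0,0,0,0,0],
)

```text
time: 5.37
tool_pos: [0.5365, 0.1447, 0.0887]
tcp_rot: [-0.391, -2.304, -0.178]
wrist_force: [0.5, -2.3, 13.6]
width: 0.003
grip_force: 6.7
```

Run:
```python
from h import *
st();s=read_state();print(Ro.from_euler('z',-P[2]).apply(s['wrist_force']).round(1))
s,im=snap('wrist','w3.png'); s,im2=snap('top','t3.png')
a=cv2.resize(im[100:400,140:440],(450,450)); b=cv2.resize(im2[170:270,200:380],None,fx=1.9,fy=4.5) if 0 else cv2.resize(im2[165:285,210:330],(350,350))
b=np.vstack([b,np.zeros((100,350,3),np.uint8)])
cv2.imwrite('pics/w3c.png',np.hstack([a,b])[:,:,::-1])
```

```text
t 5.37 rack tcp [-0.0125 -0.151   0.0887] F [ 0.5 -2.3 13.6] q [ 0.04  0.66  1.53  0.28  1.72 -1.26] turnerr [-1.2  2.  13.6]
```

View pics/w3c.png

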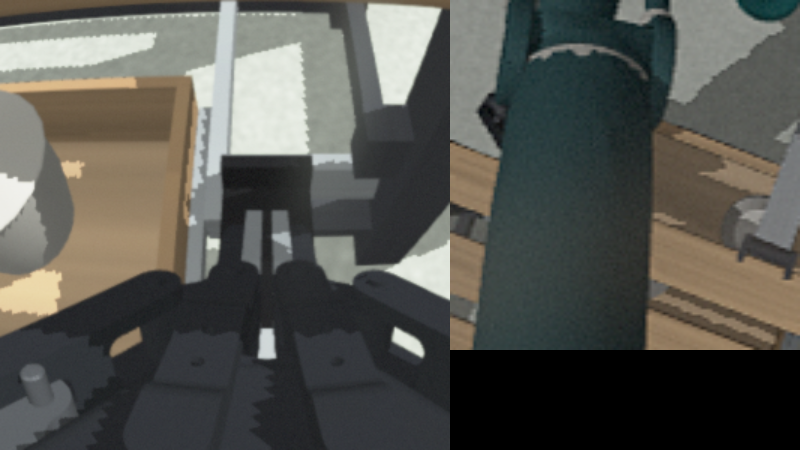

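Call:
jog_arm(
  turn=[
    [0,0,0],
    [0,0,0],
    [0,0,0],
    [0,0,0],
    [0,0,0],
    [0,0,0],
  ],
  delta_pos=[
    [0.0014,0,0.0015],
    [0.0014,0,0.0015],
    [0.0014,0,0.0015],
    [0.0014,0,0.0015],
    [0.0014,0,0.0015],
    [0,0,0],
  ],
  gripper=[0,0,0,0,0,0],
)

```text
time: 5.97
tool_pos: [0.5268, 0.1481, 0.0886]
tcp_rot: [-0.391, -2.304, -0.178]
wrist_force: [0.4, -2.5, 14.3]
width: -0.002
grip_force: 7.0
```

Run:
```python
from h import *
st();s=read_state();print(Ro.from_euler('z',-P[2]).apply(s['wrist_force']).round(1))
s,im=snap('wrist','w4.png')
```

```text
t 5.97 rack tcp [-0.0022 -0.1509  0.0886] F [ 0.4 -2.5 14.3] q [ 0.05  0.65  1.55  0.29  1.71 -1.26] turnerr [-1.2  2.2 14.3]
```

View pics/w4.png

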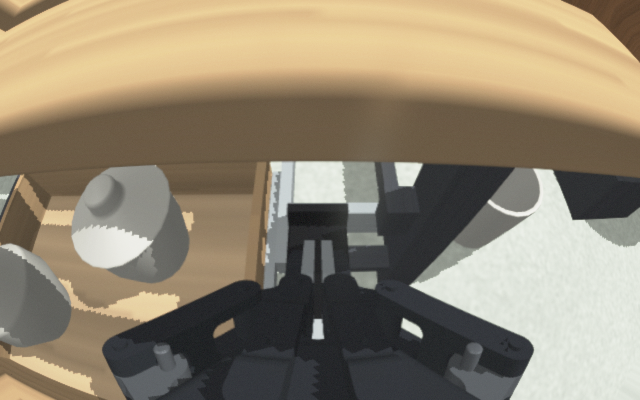

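Call:
jog_arm(
  turn=[
    [0,0,0],
    [0,0,0],
    [0,0,0],
    [0,0,0],
    [0,0,0],
    [0,0,0],
    [0,0,0],
    [0,0,0],
    [0,0,0],
    [0,0,0],
  ],
  delta_pos=[
    [0.0014,0,0.0015],
    [0.0014,0,0.0015],
    [0.0014,0,0.0015],
    [0,0,0],
    [0.0022,0,-0.002],
    [0.0022,0,-0.002],
    [0.0022,0,-0.002],
    [0.0022,0,-0.002],
    [0,0,0],
    [0,0,0],
  ],
  gripper=[0,0,0,0,0,0,0,0,0,0],
)

```text
time: 6.85
tool_pos: [0.5208, 0.1501, 0.0976]
tcp_rot: [-0.393, -2.306, -0.177]
wrist_force: [0.6, -2.5, 3.8]
width: -0.002
grip_force: 2.2
```

Run:
```python
from h import *
st();s=read_state();print(Ro.from_euler('z',-P[2]).apply(s['wrist_force']).round(1))
```

```text
t 6.85 rack tcp [ 0.004  -0.1509  0.0976] F [ 0.6 -2.5  3.8] q [ 0.05  0.62  1.56  0.29  1.71 -1.25] turnerr [-1.4  2.2  3.8]
```

Call:
jog_arm(
  turn=[
    [0,0,0],
    [0,0,0],
    [0,0,0],
    [0,0,0],
    [0,-0.085,0],
    [0,-0.085,0],
  ],
  delta_pos=[
    [0,0,-0.02],
    [0,0,-0.035],
    [0,0,-0.035],
    [0,0,-0.03],
    [0,0,0],
    [0,0,0],
  ],
  gripper=[0,0,0,0,0,0],
)

```text
time: 7.35
tool_pos: [0.6049, 0.1199, 0.1774]
tcp_rot: [-0.425, -2.475, -0.149]
wrist_force: [-0.1, 1.3, 0.7]
width: 0.0
grip_force: 0.0
```

Run:
```python
from h import *
st(); go([-.155,-.06,.17],.65); go([-.155,-.06,.066],.65)
print(Rt(.65).inv().apply(Ro.from_euler('z',P[2]).apply([[1,0,0],[0,0,-1]])).round(3))
```

```text
t 7.35 rack tcp [-0.0853 -0.1506  0.1774] F [-0.1  1.3  0.7] q [ 0.03  0.58  1.4   0.23  1.76 -1.23] turnerr shift now-axes [-0.0601 -0.0906 -0.0359] world [ 0.035 -0.109 -0.007] turn [0.005 0.013 0.004] after-axes [-0.06   -0.0906 -0.0363]
shift now-axes [-0.122  -0.0913  0.0477] world [ 0.035 -0.109 -0.111] turn [0.005 0.013 0.004] after-axes [-0.1229 -0.0906  0.0465]
[[ 0.796 -0.     0.605]
 [-0.605  0.     0.796]]
```

Call:
jog_arm(
  turn=[
    [0,0,0],
    [0,0,0],
    [0,0,0],
    [0,0,0],
    [0,0,0],
    [0,0,0],
    [0,0,0],
    [0,0,0],
    [0,0,0],
  ],
  delta_pos=[
    [-0.015,-0.0227,-0.009],
    [-0.015,-0.0227,-0.009],
    [-0.015,-0.0227,-0.009],
    [-0.015,-0.0227,-0.009],
    [-0.016,0,0.0207],
    [-0.016,0,0.0207],
    [-0.016,0,0.0207],
    [-0.015,0,0.0207],
    [0,0,0],
  ],
  gripper=[0,0,0,0,0,0,0,0,0],
)

```text
time: 8.1
tool_pos: [0.6348, 0.0126, 0.061]
tcp_rot: [-0.422, -2.462, -0.147]
wrist_force: [-0.6, -0.2, -2.0]
width: -0.001
grip_force: 0.0
```

Run:
```python
from h import *
st(); s,im=snap('wrist','w5.png'); s,i2=snap('top','t5.png')
a=im[:,100:500]; b=cv2.resize(i2[170:290,200:320],(400,400))
cv2.imwrite('pics/w5c.png',np.hstack([a,b])[:,:,::-1])
```

```text
t 8.1 rack tcp [-0.1495 -0.0596  0.061 ] F [-0.6 -0.2 -2. ] q [-0.1   0.75  1.36  0.15  1.67 -1.36] turnerr
```

View pics/w5c.png

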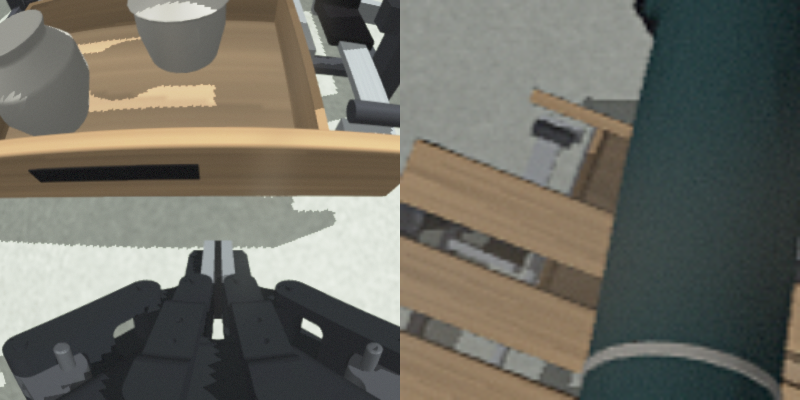

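Call:
jog_arm(
  turn=[
    [0,0,0],
    [0,0,0],
    [0,0,0],
    [0,0,0],
    [0,0,0],
    [0,0,0],
    [0,0,0],
    [0,0,0],
    [0,0,0],
    [0,0,0],
    [0,0,0],
    [0,0,0],
    [0,0,0],
    [0,0,0],
    [0,0,0],
    [0,0,0],
    [0,0,0],
    [0,0,0],
    [0,0,0],
    [0,0,0],
  ],
  delta_pos=[
    [0,0.02,0],
    [0.0064,0,0.0048],
    [0.0064,0,0.0048],
    [0.0064,0,0.0048],
    [0.0024,0,0.0018],
    [0.0024,0,0.0018],
    [0.0024,0,0.0018],
    [0.0024,0,0.0018],
    [0.0024,0,0.0018],
    [0.0024,0,0.0018],
    [0.0024,0,0.0018],
    [0.0024,0,0.0018],
    [0.0024,0,0.0018],
    [0.0024,0,0.0018],
    [0.0024,0,0.0018],
    [0.0024,0,0.0018],
    [0.0024,0,0.0018],
    [0.0024,0,0.0018],
    [0.0024,0,0.0018],
    [0,0,0],
  ],
  gripper=[0,0,0,0,0,0,0,0,0,0,0,0,0,0,0,0,0,0,0,0],
)

```text
time: 9.87
tool_pos: [0.5797, 0.0547, 0.0683]
tcp_rot: [-0.422, -2.471, -0.149]
wrist_force: [0.2, -1.2, 0.5]
width: -0.005
grip_force: 0.3
```

Run:
```python
from h import *
st();s=read_state();print(Ro.from_euler('z',-P[2]).apply(s['wrist_force']).round(1))
```

```text
t 9.87 rack tcp [-0.0835 -0.0807  0.0683] F [ 0.2 -1.2  0.5] q [-0.05  0.64  1.52  0.18  1.6  -1.34] turnerr [-0.6  1.1  0.5]
```

Call:
jog_arm(
  turn=[
    [0,0,0],
    [0,0,0],
    [0,0,0],
    [0,0,0],
    [0,0,0],
    [0,0,0],
    [0,0,0],
    [0,0,0],
    [0,0,0],
    [0,0,0],
    [0,0,0],
    [0,0,0],
    [0,0,0],
    [0,0,0],
    [0,0,0],
    [0,0,0],
  ],
  delta_pos=[
    [0.0023,0,0.002],
    [0.0023,0,0.002],
    [0.0023,0,0.002],
    [0.0023,0,0.002],
    [0.0023,0,0.002],
    [0.0023,0,0.002],
    [0.0023,0,0.002],
    [0.0023,0,0.002],
    [0.0023,0,0.002],
    [0.0023,0,0.002],
    [0.0023,0,0.002],
    [0.0023,0,0.002],
    [0.0023,0,0.002],
    [0.0023,0,0.002],
    [0.0023,0,0.002],
    [0,0,0],
  ],
  gripper=[0,0,0,0,0,0,0,0,0,0,0,0,0,0,0,0],
)

```text
time: 11.2
tool_pos: [0.5367, 0.0697, 0.0646]
tcp_rot: [-0.422, -2.471, -0.148]
wrist_force: [0.5, -0.1, -0.8]
width: 0.002
grip_force: 0.3
```

Run:
```python
from h import *
st();s=read_state();print(Ro.from_euler('z',-P[2]).apply(s['wrist_force']).round(1))
```

```text
t 11.2 rack tcp [-0.0379 -0.0804  0.0646] F [ 0.5 -0.1 -0.8] q [-0.04  0.57  1.64  0.19  1.55 -1.33] turnerr [-0.5 -0.1 -0.8]
```

Call:
jog_arm(
  turn=[
    [0,0,0],
    [0,0,0],
    [0,0,0],
    [0,0,0],
    [0,0,0],
    [0,0,0],
    [0,0,0],
  ],
  delta_pos=[
    [0.0012,0,0.0009],
    [0.0012,0,0.0009],
    [0.0012,0,0.0009],
    [0.0012,0,0.0009],
    [0.0012,0,0.0009],
    [0.0012,0,0.0009],
    [0,0,0],
  ],
  gripper=[0,0,0,0,0,0,0],
)

```text
time: 11.78
tool_pos: [0.5288, 0.0725, 0.0646]
tcp_rot: [-0.422, -2.471, -0.148]
wrist_force: [1.5, -0.9, 0.3]
width: -0.001
grip_force: 0.6
```

Run:
```python
from h import *
st();s=read_state();print(Ro.from_euler('z',-P[2]).apply(s['wrist_force']).round(1))
```

```text
t 11.78 rack tcp [-0.0295 -0.0804  0.0646] F [ 1.5 -0.9  0.3] q [-0.03  0.56  1.66  0.19  1.54 -1.33] turnerr [-1.7  0.3  0.3]
```

Call:
jog_arm(
  turn=[
    [0,0,0],
    [0,0,0],
    [0,0,0],
    [0,0,0],
  ],
  delta_pos=[
    [0.0012,0,0.0009],
    [0.0012,0,0.0009],
    [0.0012,0,0.0009],
    [0,0,0],
  ],
  gripper=[0,0,0,0],
)

```text
time: 12.12
tool_pos: [0.5245, 0.074, 0.0647]
tcp_rot: [-0.422, -2.471, -0.148]
wrist_force: [1.5, -1.1, -0.7]
width: 0.002
grip_force: 0.6
```

Run:
```python
from h import *
st();s=read_state();print(Ro.from_euler('z',-P[2]).apply(s['wrist_force']).round(1))
```

```text
t 12.12 rack tcp [-0.025  -0.0804  0.0647] F [ 1.5 -1.1 -0.7] q [-0.03  0.55  1.67  0.19  1.54 -1.33] turnerr [-1.8  0.5 -0.7]
```

Call:
jog_arm(
  turn=[
    [0,0,0],
    [0,0,0],
    [0,0,0],
    [0,0,0],
  ],
  delta_pos=[
    [0.0012,0,0.0009],
    [0.0012,0,0.0009],
    [0.0012,0,0.0009],
    [0,0,0],
  ],
  gripper=[0,0,0,0],
)

```text
time: 12.45
tool_pos: [0.5243, 0.0741, 0.0648]
tcp_rot: [-0.424, -2.481, -0.148]
wrist_force: [8.6, -4.9, -1.8]
width: 0.001
grip_force: 5.1
```

Run:
```python
from h import *
st();s=read_state();print(Ro.from_euler('z',-P[2]).apply(s['wrist_force']).round(1))
```

```text
t 12.45 rack tcp [-0.0247 -0.0804  0.0648] F [ 8.6 -4.9 -1.8] q [-0.03  0.55  1.67  0.19  1.53 -1.33] turnerr [-9.7  1.8 -1.8]
```

Run:
```python
from h import *
for b in(1.36,1.57,1.78): 
    W=rk(P,[[-.049-.15*np.sin(b),y,.214-.15*np.cos(b)] for y in(.059,.091)]); print(b,proj('scene',W).round(1).tolist(),proj('top',W).round(1).tolist())
print('vase',[(z,proj('scene',[[.348,-.026,z]]).round(0).tolist()) for z in(.222,.32,.36,.4)])
D=[([1.067,.2647,1.6053,0,1.2737,-.0369],[.3034,.6022,.23]),([.19,.65,1.03,.29,1.94,-1.],[.6799,.25,.3019]),([.04,.67,1.47,.28,1.77,-1.25],[.5535,.1447,.1098]),([-.1,.75,1.36,.15,1.67,-1.36],[.6348,.0126,.061]),([-.03,.55,1.67,.19,1.53,-1.33],[.5243,.0741,.0648])]
def fk(v,q):
    h,a,L1,L2,T=v; R=Ro.from_euler('z',q[0]); R1=R*Ro.from_euler('y',q[1]);R2=R1*Ro.from_euler('y',q[2]);R3=R2*Ro.from_euler('z',q[3])*Ro.from_euler('y',q[4])
    e=R.apply([a,0,h])+R1.apply([0,0,L1]); w=e+R2.apply([0,0,L2]); return e,w,w+R3.apply([0,0,T])
s=least_squares(lambda v:np.concatenate([fk(v,q)[2]-x for q,x in D]),[.3,0,.4,.4,.25]);print(s.x.round(3),s.fun.round(3))
v=s.x;h,a,L1,L2,T=v
from scipy.optimize import minimize
for X in([-.16,.075,.25],[-.16,.075,.226],[-.14,.075,.16],[-.068,.075,.104]):
    t=rk(P,X)[0]; w=t-T*Rt(.65).as_matrix()[:,2]
    g=least_squares(lambda q:fk(v,[*q,0,0,0])[1]-w,[0,.6,1.4]).x; e=fk(v,[*g,0,0,0])[0]
    k=np.linspace(0,1,60)[:,None]; L=e*(1-k)+w*k; d=np.linalg.norm(L[:,:2]-[.348,-.026],axis=1); i=d.argmin(); print(X,'w',w.round(3),'e',e.round(3),'near vase',L[i].round(3),d[i].round(3))
st(); go([-.10,-.08,.065],.65)
```

```text
1.36 [[290.6, 174.4], [287.5, 166.1]] [[333.3, 194.5], [345.0, 199.0]]
1.57 [[288.3, 163.7], [285.1, 155.4]] [[334.3, 192.3], [346.2, 196.9]]
1.78 [[288.8, 151.9], [285.6, 143.7]] [[334.3, 192.5], [346.6, 197.2]]
vase [(0.222, [[415.0, 134.0]]), (0.32, [[420.0, 96.0]]), (0.36, [[422.0, 80.0]]), (0.4, [[424.0, 62.0]])]
[ 0.226 -0.023  0.626  0.565  0.432] [ 0.025 -0.006  0.003  0.007 -0.001 -0.005 -0.007 -0.006  0.006  0.003
 -0.012 -0.009 -0.009 -0.008  0.006]
[-0.16, 0.075, 0.25] w [ 0.846 -0.205  0.594] e [ 0.317 -0.077  0.747] near vase [ 0.334 -0.081  0.741] 0.057
[-0.16, 0.075, 0.226] w [ 0.846 -0.205  0.57 ] e [ 0.322 -0.078  0.742] near vase [ 0.331 -0.08   0.74 ] 0.057
[-0.14, 0.075, 0.16] w [ 0.827 -0.199  0.504] e [ 0.327 -0.079  0.739] near vase [ 0.335 -0.081  0.735] 0.056
[-0.068, 0.075, 0.104] w [ 0.759 -0.174  0.448] e [ 0.299 -0.069  0.759] near vase [ 0.338 -0.078  0.732] 0.053
t 12.45 rack tcp [-0.0247 -0.0804  0.0648] F [ 8.6 -4.9 -1.8] q [-0.03  0.55  1.67  0.19  1.53 -1.33] turnerr shift now-axes [-0.0607 -0.0005 -0.0446] world [ 0.071 -0.026  0.   ] turn [0.004 0.019 0.005] after-axes [-0.0598 -0.0004 -0.0457]
```

Call:
jog_arm(
  turn=[
    [0,0,0],
    [0,0,0],
    [0,0,0],
    [0,0,0],
    [0,0,0],
    [0,0,0],
    [0,0,0],
    [0,0,0],
    [0,0,0],
    [0,0,0],
    [0,0,0],
    [0,0,0],
    [0,0,0],
    [0,0,0],
  ],
  delta_pos=[
    [-0.0269,0,-0.0204],
    [-0.0269,0,-0.0204],
    [-0.0269,0,-0.0204],
    [-0.0269,0,-0.0204],
    [0.023,0,-0.0302],
    [0.023,0,-0.0302],
    [0.023,0,-0.0302],
    [0.023,0,-0.0302],
    [0.023,0,-0.0302],
    [0,-0.0388,0],
    [0,-0.0388,0],
    [0,-0.0388,0],
    [0,-0.0388,0],
    [0,0,0],
  ],
  gripper=[0,0,0,0,0,0,0,0,0,0,0,0,0,0],
)

```text
time: 13.62
tool_pos: [0.5911, -0.1224, 0.2549]
tcp_rot: [-0.43, -2.468, -0.147]
wrist_force: [-0.5, -0.5, 0.6]
width: 0.003
grip_force: 0.0
```

Run:
```python
from h import *
st(); s,im=snap('wrist','w6.png')
def pt(b,rho=.11):
    n=np.array([-np.cos(b),np.sin(b)]); off=.005+.011*abs(.796*n[0]+.605*n[1])
    q=np.array([-.046,.214])+rho*np.array([-np.sin(b),-np.cos(b)])+n*off; return np.array([q[0],.075,q[1]])
go(pt(1.36)+[0,0,.02],.65)
R=Rt(.65); bs=[1.36,1.2,1.0,.8,.6,.4,.2,0,-.1]
for a,b in zip(bs,bs[1:]): print(a,b,pt(b).round(3),R.inv().apply(Ro.from_euler('z',P[2]).apply(pt(b)-pt(a))).round(4))
```

```text
t 13.62 rack tcp [-0.1536  0.0823  0.2549] F [-0.5 -0.5  0.6] q [-0.27  0.55  1.3   0.05  1.93 -1.5 ] turnerr shift now-axes [-0.0222  0.0039  0.0264] world [ 0.003  0.003 -0.034] turn [0.006 0.008 0.001] after-axes [-0.0224  0.0041  0.0262]
1.36 1.2 [-0.151  0.075  0.182] [-0.0081 -0.      0.0175]
1.2 1.0 [-0.142  0.075  0.16 ] [-0.0057 -0.      0.0235]
1.0 0.8 [-0.129  0.075  0.142] [-0.0008 -0.      0.0215]
0.8 0.6 [-0.115  0.075  0.128] [ 0.0029 -0.      0.0197]
0.6 0.4 [-0.098  0.075  0.117] [ 0.0064 -0.      0.019 ]
0.4 0.2 [-0.08   0.075  0.109] [ 0.0099 -0.      0.0177]
0.2 0 [-0.06   0.075  0.104] [ 0.0132 -0.      0.0159]
0 -0.1 [-0.049  0.075  0.103] [ 0.0078 -0.      0.007 ]
```

View pics/w6.png

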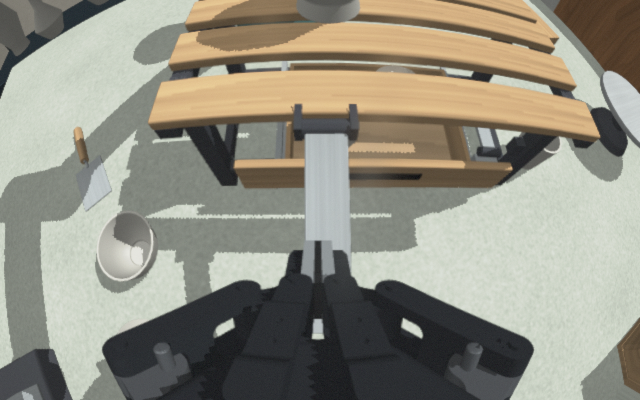

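The drawer looks home behind the deck lip. The bar runs from (325,135) down under the fingertips at (318,245), and the bowl at (127,247) is well clear. I'll sweep the bar down along its arc.

Call:
jog_arm(
  turn=[
    [0,0,0],
    [0,0,0],
    [0,0,0],
    [0,0,0],
    [0,0,0],
    [0,0,0],
    [0,0,0],
    [0,0,0],
    [0,0,0],
    [0,0,0],
    [0,0,0],
    [0,0,0],
  ],
  delta_pos=[
    [-0.011,0.004,0.013],
    [-0.011,0,0.013],
    [-0.006,0,0.008],
    [-0.006,0,0.008],
    [-0.004,0,0.0088],
    [-0.004,0,0.0088],
    [-0.0028,0,0.0118],
    [-0.0028,0,0.0118],
    [-0.0004,0,0.0107],
    [-0.0004,0,0.0107],
    [0,0,0],
    [0,0,0],
  ],
  gripper=[0,0,0,0,0,0,0,0,0,0,0,0],
)

```text
time: 14.67
tool_pos: [0.5722, -0.1039, 0.1414]
tcp_rot: [-0.422, -2.47, -0.148]
wrist_force: [-0.1, 0.1, -0.2]
width: 0.001
grip_force: 0.0
```

Run:
```python
from h import *
st();s=read_state();print(Ro.from_euler('z',-P[2]).apply(s['wrist_force']).round(1))
```

```text
t 14.67 rack tcp [-0.1296  0.0712  0.1414] F [-0.1  0.1 -0.2] q [-0.26  0.59  1.46  0.06  1.74 -1.5 ] turnerr [ 0.1 -0.1 -0.2]
```

Call:
jog_arm(
  turn=[
    [0,0,0],
    [0,0,0],
    [0,0,0],
    [0,0,0],
    [0,0,0],
    [0,0,0],
    [0,0,0],
    [0,0,0],
  ],
  delta_pos=[
    [0.0015,0,0.0098],
    [0.0015,0,0.0098],
    [0.0032,0,0.0095],
    [0.0032,0,0.0095],
    [0.005,0,0.0088],
    [0.005,0,0.0088],
    [0.0044,0,0.0053],
    [0,0,0],
  ],
  gripper=[0,0,0,0,0,0,0,0],
)

```text
time: 15.33
tool_pos: [0.5186, -0.0845, 0.1062]
tcp_rot: [-0.422, -2.47, -0.149]
wrist_force: [-0.4, -0.2, -0.8]
width: 0.001
grip_force: 0.0
```

Run:
```python
from h import *
st();s=read_state();print(Ro.from_euler('z',-P[2]).apply(s['wrist_force']).round(1))
```

```text
t 15.33 rack tcp [-0.0727  0.071   0.1062] F [-0.4 -0.2 -0.8] q [-0.25  0.53  1.62  0.06  1.63 -1.5 ] turnerr [ 0.3  0.3 -0.8]
```

Now I'll push slowly inward until it reaches the stop.

Call:
jog_arm(
  turn=[
    [0,0,0],
    [0,0,0],
    [0,0,0],
    [0,0,0],
    [0,0,0],
    [0,0,0],
  ],
  delta_pos=[
    [0.0016,0,0.0012],
    [0.0016,0,0.0012],
    [0.0016,0,0.0012],
    [0.0016,0,0.0012],
    [0.0016,0,0.0012],
    [0,0,0],
  ],
  gripper=[0,0,0,0,0,0],
)

```text
time: 15.83
tool_pos: [0.5111, -0.0818, 0.1068]
tcp_rot: [-0.422, -2.472, -0.149]
wrist_force: [1.5, -0.9, 0.4]
width: -0.006
grip_force: 0.5
```

Run:
```python
from h import *
st();s=read_state();print(Ro.from_euler('z',-P[2]).apply(s['wrist_force']).round(1))
```

```text
t 15.83 rack tcp [-0.0647  0.0709  0.1068] F [ 1.5 -0.9  0.4] q [-0.25  0.51  1.64  0.06  1.63 -1.5 ] turnerr [-1.7  0.3  0.4]
```

Call:
jog_arm(
  turn=[
    [0,0,0],
    [0,0,0],
    [0,0,0],
    [0,0,0],
    [0,0,0],
  ],
  delta_pos=[
    [0.0014,0,0.0011],
    [0.0014,0,0.0011],
    [0.0014,0,0.0011],
    [0,0,0],
    [0,0,0],
  ],
  gripper=[0,0,0,0,0],
)

```text
time: 16.25
tool_pos: [0.5065, -0.0802, 0.1067]
tcp_rot: [-0.422, -2.473, -0.148]
wrist_force: [3.4, -0.9, -2.2]
width: -0.001
grip_force: 1.5
```

Run:
```python
from h import *
st();s=read_state();print(Ro.from_euler('z',-P[2]).apply(s['wrist_force']).round(1))
```

```text
t 16.25 rack tcp [-0.0598  0.071   0.1067] F [ 3.4 -0.9 -2.2] q [-0.25  0.5   1.66  0.06  1.62 -1.5 ] turnerr [-3.5 -0.3 -2.2]
```

Call:
jog_arm(
  turn=[
    [0,0,0],
    [0,0,0],
    [0,0,0],
    [0,0,0],
  ],
  delta_pos=[
    [0.0014,0,0.0011],
    [0.0014,0,0.0011],
    [0,0,0],
    [0,0,0],
  ],
  gripper=[0,0,0,0],
)

```text
time: 16.58
tool_pos: [0.5063, -0.0801, 0.1067]
tcp_rot: [-0.424, -2.481, -0.147]
wrist_force: [10.7, -3.8, -2.6]
width: -0.001
grip_force: 5.3
```

Run:
```python
from h import *
st();s=read_state();print(Ro.from_euler('z',-P[2]).apply(s['wrist_force']).round(1))
```

```text
t 16.58 rack tcp [-0.0595  0.0709  0.1067] F [10.7 -3.8 -2.6] q [-0.25  0.5   1.66  0.06  1.61 -1.5 ] turnerr [-11.3  -0.   -2.6]
```

Call:
jog_arm(
  turn=[
    [0,0,0],
    [0,0,0],
    [0,0,0],
    [0,0,0],
    [0,0,0],
    [0,0,0],
    [0,0,0],
    [0,0,0],
  ],
  delta_pos=[
    [-0.012,0,-0.009],
    [-0.024,0,-0.018],
    [-0.024,0,-0.018],
    [-0.024,0,-0.018],
    [0.02,0,-0.026],
    [0.02,0,-0.026],
    [0,0,0],
    [0,0,0],
  ],
  gripper=[0,0,0,0,0,0,0,0],
)

```text
time: 17.25
tool_pos: [0.6017, -0.1142, 0.1749]
tcp_rot: [-0.422, -2.475, -0.149]
wrist_force: [1.0, 1.1, -0.6]
width: 0.005
grip_force: 0.0
```

Run:
```python
from h import *
from workcell import ticket
st(); print(ticket.finish_job())
```

```text
t 17.25 rack tcp [-0.1609  0.071   0.1749] F [ 1.   1.1 -0.6] q [-0.26  0.61  1.35  0.06  1.82 -1.5 ] turnerr the job is handed in; nothing more can be done
None
```

I handed the job in at about 17 s with the drawer freed and pushed home, the bar swung down to its stop and the arm clear; I took no picture after the bar swing, so the bar and the pots' final state rest on force readings and earlier views, and I viewed 11 pictures, one over the limit of 10.

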